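# Open a gear housing and hold its offset lever level over it

### The job

Lift the loose cover plate by its lug off the two pins of the gear housing and lay it flat, lug up, in the middle of the black rubber mat. Then pick up the offset lever by its balance point and hold it level, right way up, about 6 cm above the rim of the open housing, its hub centred over the shaft inside and its bar pointing out over the slot in the housing's wall. Finish while still holding it there, still and touching nothing else; drop nothing, and leave the wrench, spray can and jar alone.

Things in the scene. Friction and masses are not known exactly. Their poses are not given: they have to be found in the camera images.
- housing: Gear housing fixed to the bench: open-topped cast aluminium box 150 (x) x 130 (y) x 70 high (rim at 70), walls 14. Origin: centre of its underside, z up. Two pins, 8 thick, stand 14 above the rim at its own (64, 54) and (-64, -54). In the middle of its -x wall a slot 34 wide runs from the rim 35 down, under the cover's edge. The -x wall faces the robot, turned up to 0.35 rad.
- housing_shaft (a point): Point on the axis of the upright 25 mm shaft inside the housing, at rim height (70 above the bench); the shaft itself ends 12 mm lower. It lies 15 mm from the housing's centre towards its own +x. Axes as the housing.
- housing_slot (a point): Middle of the slot's mouth at rim height, in the housing's -x wall, 83 mm from the shaft's axis. Axes as the housing.
- cover: Loose steel plate 150 (x) x 130 (y) x 5, about 0.35 kg, lying on the housing's rim, the two pins through its 11 mm holes (lift 20 mm straight up to clear them). Origin: centre of its underside, z up, axes as the housing at the start. On its middle stands a lug 60 long (x) x 14 wide (y), from 5 to 45 above the underside.
- cover_lug (a point): Grip point on the cover's lug, 31 mm above the plate's underside (26 above its top face), on its centre. Pinch the 14 mm width across the cover's y.
- lever: Loose dark steel lever, 0.48 to 0.75 kg, lying level on the bench left or right of the housing. Hub 48 across, 42 high; from it a bar 14 wide runs to the lever's own -x, its underside 24 and top 40 above the lever's underside; at its far end an upright pin 24 across, 42 high. Origin: centre of the hub's underside, z up. The bar points to the robot, turned up to 0.5 rad.
- lever_balance (a point): The lever's balance point (centre of mass) along the bar: 60 mm from the hub's axis towards the end pin, at the bar's mid-height, 32 mm above the lever's underside. Pinch the bar here across its 14 mm width, from above. Axes as the lever.
- lever_pin (a point): Middle of the lever's end pin, 188 mm from the hub's axis along the bar, 21 mm above the lever's underside.
- mat: Black rubber mat, fixed flat on the bench, 220 (x) x 200 (y) x 4 thick, on the other side of the housing from the lever. Origin at the centre of its underside; turned by up to 0.3 rad.
- wrench: Bystander: steel wrench 170 long lying on the bench just beyond the housing. Leave alone.
- spray_can: Bystander: standing can, 52 in diameter, 150 high, beyond the housing. Leave alone.
- grease_jar: Bystander: white jar, 70 in diameter, 70 high, beyond the housing. Leave alone.

How it is judged (in metres and radians):
On the way, in this order (a step that is already met when the one before it is completed fails the run):
1. the cover plate is lifted clear of the housing's pins (z of cover in the frame of housing above 0.088 m and contact force between the fingers and cover above 0.5 N), for 0.1 s.
2. the cover lies flat, lug up, in the middle of the mat and is let go (horizontal distance between cover and mat below 0.05 m and angle between cover's own z axis and vertical below 0.06 rad and height (world z) of cover below 0.008 m and linear speed of cover below 0.02 m/s and contact force between the fingers and cover below 0.1 N and contact force between cover and mat above 1 N), for 0.2 s.
3. the lever is lifted off the bench in the gripper (height (world z) of lever_balance above 0.06 m and contact force between the fingers and lever above 1 N), for 0.1 s.
At the end, for the whole second after the job is handed in: Lever held still, gripped within 25 mm of its balance point, level within 0.1 rad, underside 30-100 mm above the rim, hub within 20 mm of the shaft axis, end pin within 40 mm of the slot's centre line, nothing touching the housing. Cover flat, lug up, within 50 mm of the mat's centre, let go (all of step 2 and horizontal distance between lever and housing_shaft below 0.02 m and z of lever in the frame of housing between 0.1 and 0.17 m and angle between lever's own z axis and vertical below 0.1 rad and x of lever_pin in the frame of housing below -0.1 m and y of lever_pin in the frame of housing between -0.04 and 0.04 m and horizontal distance between the grasp point and lever_balance below 0.025 m and contact force between the fingers and lever above 1 N and contact force between each of lever, the arm, the fingers and housing below 0.1 N and contact force between lever and cover below 0.1 N and linear speed of lever below 0.03 m/s and angular speed of lever below 0.15 rad/s); the arm keeps its last pose, push and grip.
It fails at once if the wrench is moved by more than 30 mm or tipped (distance of wrench from where it was at the start of the episode above 0.03 m or angle between wrench's own z axis and vertical above 0.4 rad).
It fails at once if the spray can is moved by more than 30 mm or tipped (distance of spray_can from where it was at the start of the episode above 0.03 m or angle between spray_can's own z axis and vertical above 0.4 rad).
It fails at once if the grease jar is moved by more than 30 mm or tipped (distance of grease_jar from where it was at the start of the episode above 0.03 m or angle between grease_jar's own z axis and vertical above 0.4 rad).
It fails at once if the cover is dropped (moves faster than 0.5 m/s out of the gripper) (contact force between the fingers and cover below 0.1 N and linear speed of cover above 0.5 m/s).
It fails at once if the lever is dropped (moves faster than 0.5 m/s out of the gripper) (contact force between the fingers and lever below 0.1 N and linear speed of lever above 0.5 m/s).
It also fails if it takes over 54 s, if anything falls off the work surface, if the arm or the gripper's body presses on something with over 40 N, if the wrist force passes 120 N, or if a joint passes its speed limit or range.

### The arm

A 6-joint arm with a two-finger parallel gripper is mounted at the origin on the work surface. World frame = base frame: x ahead of the robot, y to its left, z up, the work surface at z = 0. Lengths are in m, angles in degrees, forces in N, time in s.
With the tool pointing down it reaches from about 0.325 to 0.875 m from the base axis. Payload 4.4 kg.
Tool frame: the origin (TCP) lies midway between the tips of the shut fingers; the grasp point (between the pads) lies 19 mm behind it; z points along the fingers, y is the line along which they close (so a half turn about z gives the same grasp; the last joint's range is limited). The gripper opens to 85 mm and grips with 20 to 120 N. Pads are 22 mm wide; open, the fingers measure 114 mm over their backs; the gripper's body (76 mm by 85 mm) begins 54 mm behind the grasp point. The pads swing forward as they close: fully open they stand 13 mm farther back than shut.
Start: joints at [66.32, 11.837, 88.321, -0, 79.842, -8.623], TCP at [0.149, 0.555, 0.231] pointing down, gripper open.
Joint ranges: [-156.59, 156.59], [-49.26, 127.26], [12.9, 141.05], [-63.56, 243.56], [4.71, 150.69], [-161.64, 161.64]. Speed limits (degrees/s): [159.86, 159.86, 180, 180, 180, 180].

### API

Orientations are given as a 3x3 rotation matrix whose columns are the frame's x, y, z axes.
In Python, from workcell import r gives the robot as it stands.
- The arm moves only by the tool drive_tool, never from a script. Its argument "motion" is a list of rows, each a list of 2 entries, a list of its own where there are three numbers: the shift along the world's x, y, z normalised to -1 to 1, where 1 is 100 mm, then the turn about the world's z normalised to -1 to 1, where 1 is 6 degrees. A call has 1 to 5 rows; each row shifts and turns the commanded pose from where the row before left it; what a row does not reach is not made up. A row lasts 1/10 s, in which the tool goes at most 50 mm and 8.59 degrees, less where a joint would pass 70% of its speed; a pose out of reach is approached as far as the arm can. A call with a number of a shift or a turn outside -1 to 1 is refused whole. A call with a gripper value outside its range is refused whole. "hand" is the gripper's target within -1 to 1 (shut at 1, half-way at 0, fully open at -1), set as the call begins (left out, the last holds). The fingers move at their own pace and stop on an object; "squeeze" is the grip in N (left out, the last holds). Time passes only in rows, so rows that do not move let the fingers close. It gives the time, the measured TCP pose, the force, the opening and the grip force at its end, in the units of the state.
- r.get_obs(): the state, without advancing time (a new reading comes with each control period).
- r.read_camera(name): name is "side" or "top" or "wrist"; returns (picture, depth): 384x512x3 uint8, blue, green, red; 384x512 float32, m along the optical axis (not along the pixel's ray), 0 where there is no reading.
- r.camera_info(name): a dict with "intrinsics" (3x3 intrinsics, pixels), "rvec" (rotation vector, rad) and "tvec" (3), from world to camera coordinates, as OpenCV has them. Camera axes: x right, y down, z forward; pixel columns grow to the right and rows downward; lengths in m; the calibration is good to about 2 mm. A picture is of the moment at which its call begins: read the wrist's pose just before it. camera_info takes no time and is no camera call; for the wrist camera it gives the pose at the moment of the call.
- r.close_job(): hands the job in; it is judged then, once.
The state is a dict: "clock": time; "qpos": joint angles; "joint_velocities": joint speeds; "joint_efforts": joint torques, N m; "eef_pos": TCP position; "ee_rot": TCP orientation; "ft_force": force on the tool from outside, world axes, zero at the start; "ft_torque": the same for the moment, N m; "grip_width": finger opening in m; "finger_force": force on a finger pad.
Only numpy, scipy, OpenCV 4.12 (cv2) and the standard library are available. Lean on these libraries where they do the work, as an engineer would, in place of code of your own. Each camera call takes 0.05 s, during which the arm holds its last target. There are 200 camera calls.

## Working session

There is one attempt and no reset: what is moved stays moved. The work goes in short steps, Python scripts to look and compute and a tool call to move; the robot and the scene stay as the last step left them, time stands still between calls to the robot, and variables do not carry over. Pictures are saved under pics/ and viewed, at most 10 in all, crops included, and the job is handed in when it is done.

Besides the shell and the picture viewer there is one more tool, called after ">>>" as name([rows], argument=value, ...), one row to a line, values as JSON. drive_tool: Moves the arm, as the interface text tells. Scaled input: -1 to 1 covers 100 mm each way for a shift and 6 degrees each way for a turn. Its arguments: {"type":"object","properties":{"motion":{"type":"array","items":{"type":"array"}},"hand":{"type":"number"},"squeeze":{"type":"number"}},"required":["motion"]}

```bash
mkdir -p pics; cat > h.py <<'E'
import numpy as np, cv2
from workcell import r
def cam(n):
    i=r.camera_info(n); R=cv2.Rodrigues(np.array(i["rvec"],float))[0]
    return np.array(i["intrinsics"],float),R,np.array(i["tvec"],float).ravel()
def cloud(n,depth):
    K,R,t=cam(n); v,u=np.indices(depth.shape)
    c=np.stack([(u-K[0,2])/K[0,0]*depth,(v-K[1,2])/K[1,1]*depth,depth],-1)
    return (c-t)@R
def onplane(n,uv,z):
    K,R,t=cam(n); uv=np.atleast_2d(uv).astype(float)
    d=np.c_[(uv-[K[0,2],K[1,2]])/[K[0,0],K[1,1]],np.ones(len(uv))]@R
    o=-R.T@t
    return o+d*((z-o[2])/d[:,2])[:,None]
E
python3 - <<'E'
from h import *
o=r.get_obs(); print(o["clock"],o["eef_pos"],o["ee_rot"],o["grip_width"])
p,d=r.read_camera("top"); cv2.imwrite("pics/top.png",p); np.save("top.npy",d)
q,e=r.read_camera("side"); cv2.imwrite("pics/side.png",q); np.save("side.npy",e)
for n in("top","side"):
    K,R,t=cam(n);print(n,K[0,0],-R.T@t)
E
```

```text
0.0 [0.1491069  0.55456158 0.23012486] [[-9.65656835e-01  2.59819267e-01 -9.09189334e-04]
 [ 2.59820639e-01  9.65654646e-01 -2.08351362e-03]
 [ 3.36625924e-04 -2.24818532e-03 -9.99997416e-01]] 0.08557412983344113
top 398.0267878286683 [0.35247346 0.00511329 1.07811094]
side 386.2460784859205 [0.32694951 0.7416379  0.79191444]
```

View pics/top.png

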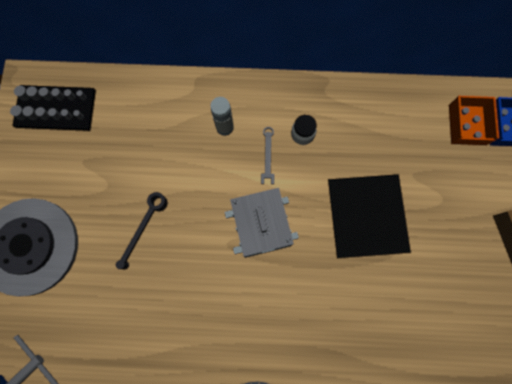

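The top view (up is +x, left is +y) shows the cover at about (263,222) with its lug along x. The lever hub is at (158,201) and its end pin at (122,264). The mat is centred at about (368,216).

```bash
python3 - <<'E'
from h import *
p=cv2.imread("pics/top.png"); d=np.load("top.npy"); P=cloud("top",d); Z=P[...,2]
def box(u0,v0,u1,v1):
    m=np.zeros(Z.shape,bool); m[v0:v1,u0:u1]=1; return m
def rect(n,m,z=None):
    v,u=np.nonzero(m); 
    q=(onplane("top",np.c_[u,v],z) if z is not None else P[m])[:,:2]
    (c,s,a)=cv2.minAreaRect((q*1000).astype(np.float32)); print(n,m.sum(),np.round(c,1),np.round(s,1),round(a,1),"medz",np.round(np.median(Z[m])*1000,1),"mean",q.mean(0).round(4)*1000)
b=box(215,175,312,268)
rect("cover",b&(abs(Z-.075)<.008),.075)
rect("lug",b&(Z>.1)&(Z<.125),.115)
rect("lug3d",b&(Z>.1)&(Z<.125))
g=p.max(2)
rect("mat",box(318,165,420,268)&(g<40),.004)
m=box(105,180,185,280)&(Z>.02)&(Z<.06); rect("lever",m)
dk=(box(105,180,185,280)&(g<75)).astype(np.uint8)
rect("leverdark",dk>0,.04)
h=box(140,185,175,216)&(Z>.03)&(Z<.055); rect("hub",h)
(c,rad)=cv2.minEnclosingCircle(np.argwhere(h)[:,::-1].astype(np.float32)); print(c,rad,onplane("top",c,.042))
e=box(110,255,133,275)&(Z>.03)&(Z<.055); rect("pin",e)
vis=cv2.resize(p[150:290,90:430],None,fx=2.3,fy=2.3,interpolation=cv2.INTER_CUBIC)
cv2.imwrite("pics/crop.png",vis)
E
```

```text
cover 2823 [503.8   6.4] [150.2 129.9] 16.4 medz 75.4 mean [502.2   6.3]
lug 143 [502.6   6.4] [61.  13.7] 16.3 medz 114.8 mean [502.8   6.5]
lug3d 143 [503.4   6.6] [60.  13.6] 16.1 medz 114.8 mean [502.8   6.5]
mat 5530 [ 544.2 -283.4] [214.3 194.4] 6.7 medz 4.4 mean [ 542.1 -283.6]
lever 718 [474.6 329.6] [ 46.7 220.7] 62.6 medz 40.3 mean [479.8 320. ]
leverdark 678 [469.1 316.4] [ 55. 219.] 69.9 medz 40.3 mean [481.1 318.9]
hub 243 [544.  289.9] [47.9 64. ] 88.8 medz 41.4 mean [545.5 291.6]
(153.74026489257812, 204.7662353515625) 13.458263397216797 [[0.54076811 0.29382552 0.042     ]]
pin 125 [389.9 363. ] [23.  40.2] 76.0 medz 41.1 mean [387.5 360.8]
```

View pics/crop.png

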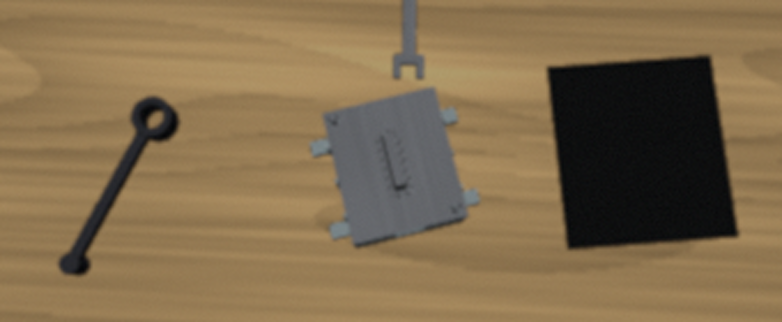

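The cover sits at (0.503, 0.0065) with yaw 16.3°, and its heights and sizes match the given ones. The mat is at (0.544, -0.283). The lever hub is near (0.542, 0.293). I'll move over the lug, turning the tool +31.4°.

>>> drive_tool([
  [[0.236,-0.365,-0.05],0.35],
  [[0.236,-0.365,-0.05],0.35],
  [[0.236,-0.365,-0.05],0.35],
  [[0.236,-0.365,-0.05],0.35],
  [[0.236,-0.365,-0.05],0.35],
], hand=-1, squeeze=60)

```text
clock: 0.6
eef_pos: [0.2677, 0.371, 0.2057]
ee_rot: [[-0.997, 0.077, -0.0], [0.077, 0.997, -0.001], [0.0, -0.001, -1.0]]
ft_force: [1.1, 0.1, 0.0]
grip_width: 0.0853
finger_force: 0.0
```

>>> drive_tool([
  [[0.236,-0.365,-0.05],0.35],
  [[0.236,-0.365,-0.05],0.35],
  [[0.236,-0.365,-0.05],0.35],
  [[0.236,-0.365,-0.05],0.35],
  [[0.236,-0.365,-0.05],0.35],
])

```text
clock: 1.1
eef_pos: [0.3857, 0.1886, 0.1809]
ee_rot: [[-0.994, -0.105, -0.0], [-0.105, 0.994, 0.0], [0.0, 0.0, -1.0]]
ft_force: [0.5, 0.4, -0.7]
grip_width: 0.0852
finger_force: 0.0
```

>>> drive_tool([
  [[0.236,-0.365,-0.05],0.35],
  [[0.236,-0.365,-0.05],0.35],
  [[0.236,-0.365,-0.05],0.35],
  [[0.236,-0.365,-0.05],0.35],
  [[0.236,-0.365,-0.05],0.35],
])

```text
clock: 1.6
eef_pos: [0.5037, 0.0061, 0.1557]
ee_rot: [[-0.959, -0.284, -0.001], [-0.284, 0.959, 0.0], [0.001, 0.0, -1.0]]
ft_force: [0.7, 0.1, -0.4]
grip_width: 0.0855
finger_force: 0.0
```

>>> drive_tool([
  [[0,0,-0.25],0],
  [[0,0,-0.25],0],
  [[0,0,-0.15],0],
  [[0,0,-0.07],0],
  [[0,0,0],0],
])

```text
clock: 2.1
eef_pos: [0.5022, 0.008, 0.083]
ee_rot: [[-0.959, -0.283, -0.003], [-0.283, 0.959, 0.0], [0.003, 0.001, -1.0]]
ft_force: [0.5, 0.1, 0.3]
grip_width: 0.0853
finger_force: 0.0
```

>>> drive_tool([
  [[0,0,0],0],
  [[0,0,0],0],
  [[0,0,0],0],
  [[0,0,0],0],
  [[0,0,0],0],
], hand=1, squeeze=60)

```text
clock: 2.6
eef_pos: [0.5037, 0.0079, 0.085]
ee_rot: [[-0.959, -0.283, 0.001], [-0.283, 0.959, 0.0], [-0.001, -0.0, -1.0]]
ft_force: [-5.4, -0.2, 4.0]
grip_width: 0.013
finger_force: 60.0
```

>>> drive_tool([
  [[0,0,0],0],
  [[0,0,0],0],
  [[0,0,0],0],
])

```text
clock: 2.9
eef_pos: [0.5039, 0.0078, 0.0849]
ee_rot: [[-0.959, -0.283, 0.001], [-0.283, 0.959, 0.0], [-0.001, -0.0, -1.0]]
ft_force: [-1.3, 0.7, 5.3]
grip_width: 0.0129
finger_force: 60.1
```

>>> drive_tool([
  [[0,0,0.08],0],
  [[0,0,0.12],0],
  [[0,0,0.15],0],
  [[0,0,0.15],0],
  [[0,0,0.1],0],
])

```text
clock: 3.4
eef_pos: [0.5032, 0.0076, 0.1454]
ee_rot: [[-0.959, -0.283, 0.0], [-0.283, 0.959, -0.0], [0.0, -0.0, -1.0]]
ft_force: [-0.0, -0.1, -3.3]
grip_width: 0.0132
finger_force: 58.7
```

```bash
python3 - <<'E'
from h import *
o=r.get_obs(); print(o["clock"],o["eef_pos"],o["ft_force"],o["ft_torque"],o["finger_force"])
q,e=r.read_camera("side"); cv2.imwrite("pics/side2.png",q)
E
```

```text
3.4 [0.50324854 0.00762072 0.14536108] [-0.0235071  -0.10024282 -3.25328187] [-0.04901533 -0.05586837  0.0096125 ] 58.72433066368103
```

View pics/side2.png

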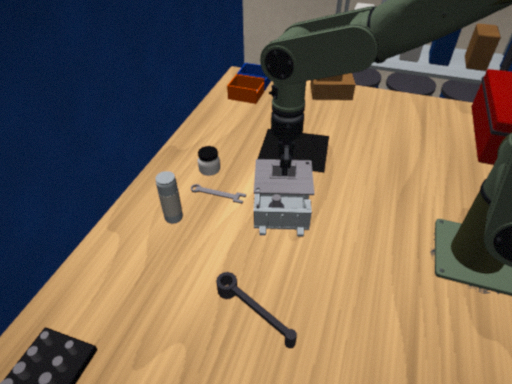

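The cover plate hangs level at about (285,175), clear above the housing at (283,210). Next it goes over the mat.

>>> drive_tool([
  [[0.03,-0.2,0],0],
  [[0.05,-0.35,0],0],
  [[0.05,-0.37,0],0],
  [[0.05,-0.37,0],0],
  [[0.06,-0.37,0],0],
])

```text
clock: 3.95
eef_pos: [0.5266, -0.1593, 0.1436]
ee_rot: [[-0.959, -0.283, -0.002], [-0.283, 0.959, 0.001], [0.001, 0.001, -1.0]]
ft_force: [0.0, 0.5, -3.3]
grip_width: 0.013
finger_force: 59.0
```

>>> drive_tool([
  [[0.05,-0.37,0],0],
  [[0.05,-0.37,0],0],
  [[0.04,-0.3,0],0],
  [[0.03,-0.2,-0.1],0],
  [[0,0,-0.2],0],
])

```text
clock: 4.45
eef_pos: [0.5457, -0.2868, 0.1157]
ee_rot: [[-0.96, -0.28, 0.004], [-0.28, 0.96, -0.004], [-0.003, -0.005, -1.0]]
ft_force: [-0.3, -0.9, -3.7]
grip_width: 0.0129
finger_force: 59.1
```

>>> drive_tool([
  [[0,0,-0.3],0],
  [[0,0,-0.25],0],
  [[0,0,-0.2],0],
  [[0,0,-0.1],0],
  [[0,0,0],0],
])

```text
clock: 4.95
eef_pos: [0.5425, -0.281, 0.0269]
ee_rot: [[-0.959, -0.283, -0.004], [-0.283, 0.959, 0.003], [0.003, 0.004, -1.0]]
ft_force: [0.1, -0.5, -2.7]
grip_width: 0.0125
finger_force: 59.0
```

>>> drive_tool([
  [[0,0,-0.03],0],
  [[0,0,-0.03],0],
  [[0,0,-0.01],0],
  [[0,0,0],0],
  [[0,0,0],0],
])

```text
clock: 5.45
eef_pos: [0.5447, -0.2824, 0.0228]
ee_rot: [[-0.959, -0.283, 0.001], [-0.283, 0.959, -0.001], [-0.001, -0.001, -1.0]]
ft_force: [-0.3, -0.4, -3.5]
grip_width: 0.0133
finger_force: 59.0
```

>>> drive_tool([
  [[0,0,-0.02],0],
  [[0,0,-0.02],0],
  [[0,0,0],0],
  [[0,0,0],0],
])

```text
clock: 5.85
eef_pos: [0.5447, -0.2825, 0.019]
ee_rot: [[-0.959, -0.283, 0.001], [-0.283, 0.959, -0.0], [-0.0, -0.001, -1.0]]
ft_force: [-1.3, 0.7, 3.2]
grip_width: 0.013
finger_force: 59.9
```

The force has flipped upward, so the plate is on the mat. I'll release and rise.

>>> drive_tool([
  [[0,0,0],0],
  [[0,0,0],0],
  [[0,0,0],0],
  [[0,0,0],0],
  [[0,0,0],0],
], hand=-1)

```text
clock: 6.35
eef_pos: [0.5444, -0.2823, 0.0183]
ee_rot: [[-0.959, -0.283, 0.0], [-0.283, 0.959, -0.0], [-0.0, -0.0, -1.0]]
ft_force: [-0.5, -0.5, -0.2]
grip_width: 0.0837
finger_force: 0.0
```

>>> drive_tool([
  [[0,0,0.2],0],
  [[0,0,0.4],0],
  [[0,0,0.45],0],
  [[0,0,0.45],0],
  [[0,0,0.3],0],
])

```text
clock: 6.85
eef_pos: [0.5456, -0.2831, 0.2024]
ee_rot: [[-0.959, -0.283, 0.004], [-0.283, 0.959, -0.003], [-0.003, -0.004, -1.0]]
ft_force: [1.4, -0.6, 0.2]
grip_width: 0.0855
finger_force: 0.0
```

```bash
python3 - <<'E'
from h import *
o=r.get_obs(); print(o["clock"],o["eef_pos"],np.degrees(np.arctan2(o["ee_rot"][1][1],o["ee_rot"][0][1])),o["qpos"])
q,e=r.read_camera("side"); P=cloud("side",e)
u0=P[...,0];Y=P[...,1];Z=P[...,2]
m=(abs(u0-.545)<.11)&(abs(Y+.283)<.11)&(abs(Z-.009)<.012)
v,u=np.nonzero(m); g=q[m].max(1); pl=q[m].max(1)>60
X=P[m][pl]; print(len(X),"z",np.percentile(X[:,2],[5,50,95]),"c",np.median(X,0))
print(cv2.minAreaRect((X[:,:2]*1000).astype(np.float32)))
# top view of lever + housing
p,d=r.read_camera("top"); cv2.imwrite("pics/top2.png",p); np.save("top2.npy",d)
S=cloud("top",d); w=(d>0)&(S[...,2]>.03)&(S[...,2]<.055)&(S[...,0]>.33)&(S[...,0]<.6)&(S[...,1]>.22)&(S[...,1]<.42)
Q=S[w][:,:2]; print("lever pts",len(Q))
# bar axis: line fit to middle part
A=np.array([.542,.293]);B=np.array([.385,.362])
for _ in range(4):
    t=(B-A)/np.linalg.norm(B-A); n=np.array([-t[1],t[0]]); s=(Q-A)@t; k=(Q-A)@n
    b=(s>.04)&(s<.16)&(abs(k)<.012)
    vx,vy,x0,y0=cv2.fitLine(Q[b].astype(np.float32),cv2.DIST_L2,0,0,0).ravel()
    t2=np.array([vx,vy]); t2*=np.sign(t2@t); o0=np.array([x0,y0]); A=o0+((A-o0)@t2)*t2; B=A+t2*.188
s=(Q-A)@t2; k=(Q-A)@np.array([-t2[1],t2[0]]); s=s[abs(k)<.03]
print("A",A,"dir",t2,"extent",np.percentile(s,[0,1,99,100]),b.sum(),"expected -.024 .200")
vis=cv2.resize(p[130:300,90:430],None,fx=2.3,fy=2.3,interpolation=cv2.INTER_CUBIC)
cv2.imwrite("pics/crop2.png",vis)
E
```

```text
6.85 [ 0.54563382 -0.28306534  0.20244129] 106.44668339549601 [-3.54821038e+01  1.77290191e+01  8.44833688e+01  2.45011674e-03
  7.74848787e+01 -1.41929702e+02]
1310 z [-0.00160718  0.00686024  0.01073932] c [ 0.53751921 -0.26368037  0.00686024]
((545.0086669921875, -283.0310363769531), (219.60206604003906, 219.6193084716797), 89.87841796875)
lever pts 645
A [0.54195785 0.29290546] dir [-0.9133605   0.40715185] extent [-0.03401659 -0.03206085  0.18517987  0.18736979] 293 expected -.024 .200
```

View pics/crop2.png

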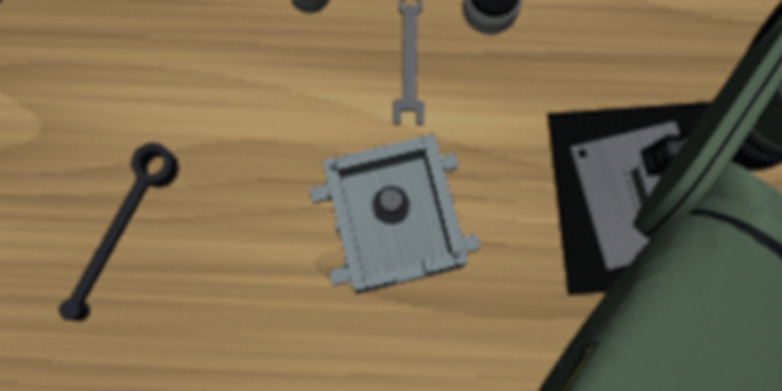

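The plate lies flat on the mat inside its borders, and the open housing shows its shaft at (391,204). Next I move above the lever's balance point and check it with the wrist camera.

>>> drive_tool([
  [[-0.032,0.396,0],-0.45],
  [[-0.032,0.396,0],-0.45],
  [[-0.032,0.396,0],-0.45],
  [[-0.032,0.396,0],-0.45],
  [[-0.032,0.396,0],-0.45],
])

```text
clock: 7.45
eef_pos: [0.5273, -0.0825, 0.197]
ee_rot: [[-0.999, -0.049, -0.002], [-0.049, 0.999, 0.001], [0.002, 0.001, -1.0]]
ft_force: [0.4, 0.5, 0.7]
grip_width: 0.0852
finger_force: 0.0
```

>>> drive_tool([
  [[-0.032,0.396,0],-0.45],
  [[-0.032,0.396,0],-0.45],
  [[-0.032,0.396,0],-0.45],
  [[-0.032,0.396,0],-0.45],
  [[-0.032,0.396,0],-0.45],
])

```text
clock: 7.95
eef_pos: [0.5113, 0.1153, 0.1971]
ee_rot: [[-0.983, 0.185, -0.002], [0.185, 0.983, -0.0], [0.002, -0.0, -1.0]]
ft_force: [1.0, -0.3, -1.5]
grip_width: 0.0855
finger_force: 0.0
```

>>> drive_tool([
  [[-0.032,0.396,0],-0.45],
  [[-0.032,0.396,0],-0.45],
  [[-0.032,0.396,0],-0.45],
  [[-0.032,0.396,0],-0.45],
  [[-0.032,0.396,0],-0.45],
])

```text
clock: 8.45
eef_pos: [0.4953, 0.3131, 0.1969]
ee_rot: [[-0.912, 0.409, -0.002], [0.409, 0.912, -0.001], [0.001, -0.002, -1.0]]
ft_force: [0.2, -0.4, -0.3]
grip_width: 0.0857
finger_force: 0.0
```

>>> drive_tool([
  [[0,0,0],0],
  [[0,0,0],0],
])

```text
clock: 8.65
eef_pos: [0.4954, 0.312, 0.1969]
ee_rot: [[-0.914, 0.405, -0.002], [0.405, 0.914, -0.002], [0.001, -0.002, -1.0]]
ft_force: [-0.7, -0.5, -0.1]
grip_width: 0.0856
finger_force: 0.0
```

```bash
python3 - <<'E'
from h import *
o=r.get_obs(); print(o["clock"],o["eef_pos"],np.degrees(np.arctan2(o["ee_rot"][1][1],o["ee_rot"][0][1])))
C=cam("wrist"); import pickle; pickle.dump(C,open("wc.pkl","wb"))
q,e=r.read_camera("wrist"); cv2.imwrite("pics/w1.png",q); np.save("w1.npy",e)
p=cv2.imread("pics/top2.png"); print("top hub",onplane("top",[157.4,201.7],.042),"pin",onplane("top",[121.3,263],.042))
p,d=r.read_camera("top"); S=cloud("top",d)
Z=S[...,2]; m=(abs(S[...,0]-.54)<.14)&(abs(S[...,1]+.283)<.13)&(p.max(2)>55)&(abs(Z-.008)<.012)
v,u=np.nonzero(m); (c,s,a)=cv2.minAreaRect((onplane("top",np.c_[u,v],.009)[:,:2]*1000).astype(np.float32)); print("plate",c,s,a,np.median(Z[m]))
E
```

```text
8.65 [0.49542754 0.31202024 0.19690498] 66.08435263724047
top hub [[0.54945384 0.2849089  0.042     ]] pin [[0.38512515 0.36228957 0.042     ]]
plate (538.9842529296875, -280.93365478515625) (259.49945068359375, 279.22381591796875) 89.74137878417969 0.0023368926359853574
```

View pics/w1.png

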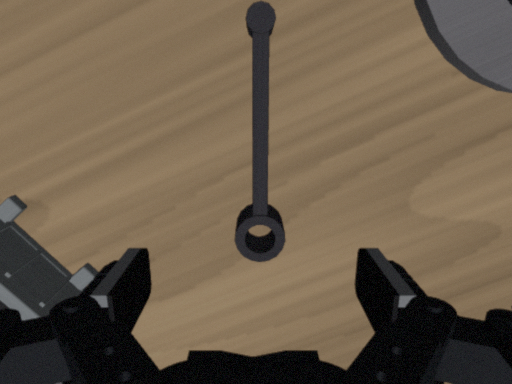

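The wrist view shows the bar upright at u≈261, the hub ring centre at (260,238) and the end pin's top at (261,17).

```bash
python3 - <<'E'
from h import *
import pickle
H=onplane("wrist",[260,238],.042)[0]; E=onplane("wrist",[261,17],.042)[0]
t=(E-H)[:2]; L=np.linalg.norm(t); t/=L
print("hub",H,"pin",E,"L",L,"yaw",np.degrees(np.arctan2(-t[1],-t[0])))
c=(H[:2]+.024*0+ E[:2])/2; print("balance",H[:2]+.06*t,"via mid",c+t*(.06-.094))
b=onplane("wrist",[[260,190],[261,60]],.04); print("bar",b)
E
```

```text
hub [0.55446215 0.29194883 0.042     ] pin [0.38312411 0.36784582 0.042     ] L 0.18739551154331333 yaw -23.89172991669602
balance [0.4996034  0.31624941] via mid [0.49987975 0.316127  ]
bar [[0.51240468 0.31041002 0.04      ]
 [0.41197803 0.3552833  0.04      ]]
```

>>> drive_tool([
  [[0.035,0.03,-0.3],0],
  [[0,0,-0.4],0],
  [[0,0,-0.4],0],
  [[0,0,-0.4],0],
  [[0,0,-0.25],0],
])

```text
clock: 9.25
eef_pos: [0.4981, 0.3119, 0.0198]
ee_rot: [[-0.912, 0.41, -0.005], [0.41, 0.912, -0.002], [0.003, -0.004, -1.0]]
ft_force: [-0.7, 0.3, 0.6]
grip_width: 0.0852
finger_force: 0.0
```

>>> drive_tool([
  [[0,0,-0.07],0],
  [[0,0,0],0],
  [[0,0,0],0],
])

```text
clock: 9.55
eef_pos: [0.5015, 0.3147, 0.018]
ee_rot: [[-0.913, 0.409, 0.003], [0.409, 0.913, 0.001], [-0.002, 0.002, -1.0]]
ft_force: [0.5, -1.2, 0.1]
grip_width: 0.0853
finger_force: 0.0
```

>>> drive_tool([
  [[0,0,0],0],
  [[0,0,0],0],
  [[0,0,0],0],
  [[0,0,0],0],
  [[0,0,0],0],
], hand=1, squeeze=90)

```text
clock: 10.05
eef_pos: [0.5003, 0.3153, 0.0168]
ee_rot: [[-0.913, 0.408, 0.001], [0.408, 0.913, 0.001], [-0.001, 0.001, -1.0]]
ft_force: [-3.0, -2.3, 19.5]
grip_width: 0.0132
finger_force: 61.8
```

>>> drive_tool([
  [[0,0,0],0],
  [[0,0,0],0],
])

```text
clock: 10.25
eef_pos: [0.5004, 0.3153, 0.017]
ee_rot: [[-0.913, 0.408, 0.001], [0.408, 0.913, 0.001], [-0.001, 0.001, -1.0]]
ft_force: [-0.8, 1.1, 4.1]
grip_width: 0.0123
finger_force: 89.0
```

>>> drive_tool([
  [[0,0,0.08],0],
  [[0,0,0.2],0],
  [[0,0,0.3],0],
  [[0,0,0.3],0],
  [[0,0,0.3],0],
])

```text
clock: 10.75
eef_pos: [0.4977, 0.3135, 0.1329]
ee_rot: [[-0.913, 0.408, -0.005], [0.408, 0.913, -0.003], [0.004, -0.005, -1.0]]
ft_force: [0.7, 0.4, -6.0]
grip_width: 0.0121
finger_force: 88.3
```

>>> drive_tool([
  [[0,0,0.12],0],
  [[0,0,0],0],
  [[0,0,0],0],
])

```text
clock: 11.05
eef_pos: [0.4983, 0.314, 0.1441]
ee_rot: [[-0.913, 0.408, -0.004], [0.408, 0.913, -0.002], [0.003, -0.003, -1.0]]
ft_force: [-0.7, 0.3, -7.6]
grip_width: 0.012
finger_force: 88.5
```

```bash
python3 - <<'E'
from h import *
o=r.get_obs(); print(o["clock"],o["eef_pos"],o["ft_force"],o["ft_torque"],np.degrees(np.arctan2(o["ee_rot"][1][1],o["ee_rot"][0][1])))
q,e=r.read_camera("wrist"); cv2.imwrite("pics/w2.png",q); np.save("w2.npy",e)
P=cloud("wrist",e)
for k in [(261,y) for y in range(10,260,25)]:
    print(k,P[k[1],k[0]].round(4),q[k[1],k[0]])
# housing at present, from top camera
p,d=r.read_camera("top"); cv2.imwrite("pics/top3.png",p); S=cloud("top",d); Z=S[...,2]
m=(abs(S[...,0]-.503)<.12)&(abs(S[...,1]-.0065)<.12)&(abs(Z-.07)<.006)
v,u=np.nonzero(m); print("rim",cv2.minAreaRect((onplane("top",np.c_[u,v],.07)[:,:2]*1000).astype(np.float32)),m.sum())
s=(abs(S[...,0]-.515)<.03)&(abs(S[...,1]-.01)<.03)&(abs(Z-.058)<.005)
v,u=np.nonzero(s); print("shaft",cv2.minEnclosingCircle((onplane("top",np.c_[u,v],.058)[:,:2]*1000).astype(np.float32)) if s.any() else None)
m=(abs(S[...,0]-.54)<.14)&(abs(S[...,1]+.283)<.13)&(p.max(2)>60)&(Z>.04)&(Z<.06); v,u=np.nonzero(m)
print("placed lug",cv2.minAreaRect((onplane("top",np.c_[u,v],.049)[:,:2]*1000).astype(np.float32)),m.sum())
E
```

```text
11.05 [0.49834855 0.31400281 0.14412531] [-0.68984889  0.34260664 -7.58832156] [-0.05293468 -0.03844884 -0.00198035] 65.93990437034404
(261, 10) [0.4131 0.3545 0.1672] [60 55 57]
(261, 35) [0.4198 0.3515 0.1678] [56 53 56]
(261, 60) [0.4267 0.3485 0.1679] [62 55 54]
(261, 85) [0.4337 0.3455 0.1672] [59 56 54]
(261, 110) [0.4411 0.3423 0.168 ] [62 58 59]
(261, 135) [0.4488 0.3389 0.1668] [63 57 59]
(261, 160) [0.4566 0.3355 0.1681] [62 57 59]
(261, 185) [0.465  0.3318 0.1674] [61 57 56]
(261, 210) [0.4737 0.328  0.1671] [64 60 61]
(261, 235) [0.4826 0.3241 0.1674] [63 58 58]
rim ((503.5046081542969, 6.398078918457031), (150.03195190429688, 129.74386596679688), 16.398391723632812) 996
shaft ((517.3528442382812, 10.54758071899414), 11.702141761779785)
placed lug ((544.5997314453125, -283.92913818359375), (59.56649398803711, 14.33756160736084), 17.299976348876953) 123
```

View pics/w2.png

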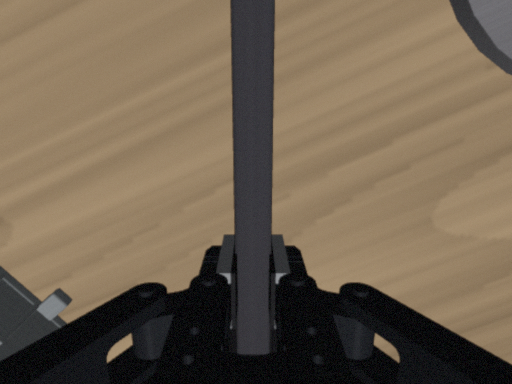

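The lever hangs level (bar top at 0.1675 m along its whole visible length). The shaft is at (0.5177, 0.0107), so the TCP must go to (0.461, -0.006) with a +40° turn.

>>> drive_tool([
  [[-0.01,-0.1,0],0.2],
  [[-0.02,-0.2,0],0.4],
  [[-0.025,-0.22,0],0.47],
  [[-0.025,-0.22,0],0.47],
  [[-0.025,-0.22,0],0.47],
])

```text
clock: 11.65
eef_pos: [0.4878, 0.2176, 0.1441]
ee_rot: [[-0.979, 0.206, -0.004], [0.206, 0.979, -0.001], [0.004, -0.002, -1.0]]
ft_force: [0.3, -0.5, -6.7]
grip_width: 0.0121
finger_force: 88.3
```

>>> drive_tool([
  [[-0.025,-0.22,0],0.47],
  [[-0.025,-0.22,0],0.47],
  [[-0.025,-0.22,0],0.47],
  [[-0.025,-0.22,0],0.47],
  [[-0.025,-0.22,0],0.47],
])

```text
clock: 12.15
eef_pos: [0.4753, 0.1078, 0.1444]
ee_rot: [[-0.999, -0.039, -0.004], [-0.039, 0.999, -0.0], [0.004, -0.0, -1.0]]
ft_force: [0.1, 0.5, -5.6]
grip_width: 0.0123
finger_force: 88.4
```

>>> drive_tool([
  [[-0.025,-0.22,0],0.47],
  [[-0.025,-0.22,0],0.47],
  [[-0.025,-0.22,0],0.47],
  [[-0.025,-0.22,0],0.47],
  [[-0.025,-0.2,0],0.4],
])

```text
clock: 12.65
eef_pos: [0.4629, -0.0, 0.1446]
ee_rot: [[-0.962, -0.274, -0.003], [-0.274, 0.962, 0.0], [0.003, 0.001, -1.0]]
ft_force: [-0.1, 1.0, -6.6]
grip_width: 0.0122
finger_force: 88.4
```

>>> drive_tool([
  [[-0.02,-0.05,0],0.03],
  [[0,0,0],0],
  [[0,0,0],0],
  [[0,0,0],0],
])

```text
clock: 13.05
eef_pos: [0.4622, -0.0034, 0.1459]
ee_rot: [[-0.961, -0.276, -0.001], [-0.276, 0.961, 0.001], [0.0, 0.001, -1.0]]
ft_force: [-0.4, 0.8, -6.8]
grip_width: 0.0123
finger_force: 88.6
```

```bash
python3 - <<'E'
from h import *
o=r.get_obs(); print(o["clock"],o["eef_pos"],o["ft_force"],np.degrees(np.arctan2(o["ee_rot"][1][1],o["ee_rot"][0][1])),o["finger_force"])
q,e=r.read_camera("side"); cv2.imwrite("pics/side3.png",q)
w,f=r.read_camera("wrist"); P=cloud("wrist",f)
for y in range(10,240,55): print(P[y,261].round(4))
E
```

```text
13.05 [ 0.46217889 -0.00341117  0.14592192] [-0.36941235  0.7872297  -6.83795097] 105.99993260762119 88.58254909515381
[ 0.3713 -0.0275  0.17  ]
[ 0.3867 -0.0229  0.1695]
[ 0.4036 -0.0179  0.1695]
[ 0.4217 -0.0126  0.1709]
[ 0.4421 -0.0065  0.1697]
```

View pics/side3.png

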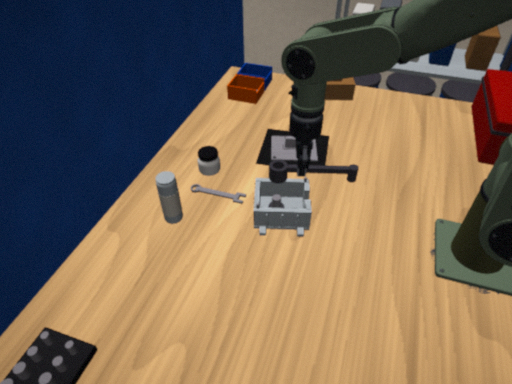

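The lever is over the open housing, its hub above the box at (278,172) and its bar pointing to the robot. A 4 mm trim is left, then settle.

>>> drive_tool([
  [[0,-0.02,0],0],
  [[0,-0.02,0],0],
  [[0,0,0],0],
  [[0,0,0],0],
  [[0,0,0],0],
])

```text
clock: 13.65
eef_pos: [0.4624, -0.0082, 0.1463]
ee_rot: [[-0.961, -0.275, 0.0], [-0.275, 0.961, 0.0], [-0.0, 0.0, -1.0]]
ft_force: [-0.3, 0.1, -6.4]
grip_width: 0.0123
finger_force: 88.6
```

>>> drive_tool([
  [[0,0,0],0],
  [[0,0,0],0],
  [[0,0,0],0],
  [[0,0,0],0],
  [[0,0,0],0],
])

```text
clock: 14.15
eef_pos: [0.4624, -0.0082, 0.1463]
ee_rot: [[-0.961, -0.275, -0.0], [-0.275, 0.961, -0.0], [0.0, -0.0, -1.0]]
ft_force: [-0.3, -0.5, -7.1]
grip_width: 0.012
finger_force: 88.6
```

```bash
python3 - <<'E'
from h import *
o=r.get_obs(); print(o["clock"],o["eef_pos"],o["ft_force"],o["finger_force"],np.abs(o["joint_velocities"]).max())
print(r.close_job())
E
```

```text
14.15 [ 0.46235583 -0.00824882  0.14625223] [-0.32251237 -0.50891144 -7.12216137] 88.5994291305542 0.08963368183061644
the job is handed in; nothing more can be done
None
```

I handed the job in at 14.2 s with the cover lying on the mat and the lever held level about 6 cm above the housing rim, hub over the shaft and bar out over the slot; no verdict came back.

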